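Lid magazine depth reading

TASK

Take the depth reading on the jar-lid magazine: hold the gauge by its wing grip and lower the probe into the tube until its foot just rests on the top lid, pressing gently (never more than about 15 N on the lids). Keeping it in touch there, turn the grip clockwise as far as its stop to lock the slide, then let go and leave the probe locked with its foot still touching the lid; leave the other things on the counter where they are.

Things in the scene. Friction and masses are not known exactly. Their poses are not given: they have to be found in the camera images.
- magazine: lid magazine, fixed to the counter: base plate 160 x 110 x 10 mm, upright aluminium tube (76 mm outside, 70 inside, rim 120 mm above the counter) with a viewing slot on its +x side; on its -x side a grey column 166 mm high whose bridge holds a steel clamp block (34 x 34 mm, top 170 mm up) over the tube; the gauge slides in it. Origin: on the counter, on the axis of tube and gauge; z up
- tube_mouth (a point): centre of the tube mouth, 120 mm above the counter
- lid_stack: stack of brass-coloured jar lids, 65 mm across, in the tube. Origin: on the tube's floor, on its axis, 10 mm above the counter, NOT the top of the stack. The top lid's upper face lies 53 to 93 mm above the counter, differs every time and is not measured. It gives about 1 mm for each 2 N pressed on it
- probe: depth probe: upright steel rod 10 mm thick with a dark key strip along two sides, ending below in a ball foot 14 mm across; fixed to the wing grip, it slides and turns with it. Origin: on the rod axis at the underside of the grip, 137 mm above the lowest point of the foot; z up
- foot (a point): lowest point of the ball foot of the probe
- grip (a point): where to take the black wing grip on top of the probe, on its axis: a bar 36 mm long (its x) and 14 mm thick (its y: fingers close along y), reaching from 25 mm below this point, where it stands on a disc 30 mm across and 5 mm thick, to 10 mm above it. z up; moves and turns with the grip. The highest point of the magazine
- travel (a joint): how far the gauge has slid down, m: 0 top, 0.085 lowest; starts 0 to 0.012. The slide is stiff: it stays where it is left, takes about 2 N to push down (nothing under the foot) and 6 N to pull up
- lock (a joint): turn of the wing grip about the vertical rod axis, rad: grows clockwise seen from above, from 0 (free, bar along the magazine's x) to a hard stop at 1.35 (locked); starts 0 to 0.15. Turns easily to about 1.0, then stiffly (up to about 0.5 N m) as the key strips jam in the clamp block and hold the slide
- jam_jar: bystander: a closed amber glass jam jar, 68 mm across, 95 mm high. Origin: centre of its underside
- mustard_jar: bystander: a closed yellow jar, 60 mm across, 80 mm high. Origin: centre of its underside
- sauce_bottle: bystander: a green bottle, 58 mm across, 170 mm high. Origin: centre of its underside
- tomato_tin: bystander: a red-labelled tin, 74 mm across, 110 mm high. Origin: centre of its underside
- spare_lid: bystander: a loose brass-coloured jar lid lying flat, 65 mm across, 10 mm thick. Origin: centre of its underside
- label_box: bystander: a small carton, 90 x 60 x 45 mm. Origin: centre of its underside
- spatula: bystander: a spatula lying on the counter. Origin: centre of its underside

How it is judged (in metres and radians):
On the way, in this order (a step that is already met when the one before it is completed fails the run):
1. the foot rests on the top lid while the grip is still unlocked (turned less than 0.5 rad) (contact force between probe and lid_stack above 0.3 N and value of joint lock below 0.5 rad), for 0.2 s.
2. the grip is turned to its stop with the foot still on the lid (contact force between probe and lid_stack above 0.3 N and value of joint lock above 1.15 rad), for 0.2 s.
At the end, for the whole second after the job is handed in: The grip is turned past 1.15 rad (locked), the foot still bears on the top lid with more than 0.3 N, and the probe is at rest and let go (all of step 2 and linear speed of probe below 0.01 m/s); the robot touches nothing.
It fails at once if the probe presses on the lids with more than 15 N (contact force between probe and lid_stack above 15 N).
It fails at once if a bystander is moved more than 30 mm (distance of any of jam_jar, mustard_jar, sauce_bottle, tomato_tin, spare_lid, label_box, spatula from where it was at the start of the episode above 0.03 m).
It also fails if it takes over 45 s, if anything falls off the work surface, if the arm or the gripper's body presses on something with over 40 N, if the wrist force passes 120 N, or if a joint passes its speed limit or range.

ROBOT

A 6-joint arm with a two-finger parallel gripper is mounted at the origin on the work surface. World frame = base frame: x ahead of the robot, y to its left, z up, the work surface at z = 0. Lengths are in mm, angles in rad, forces in N, time in s.
With the tool pointing down it reaches from about 350 to 975 mm from the base axis. Payload 7.1 kg.
Tool frame: the origin (TCP) lies midway between the tips of the shut fingers; the grasp point (between the pads) lies ctrl.grip_point_offset behind it (ctrl.grip_point_offset is the distance from the TCP to the grasp point, in mm); z points along the fingers, y is the line along which they close (so a half turn about z gives the same grasp; the last joint's range is limited). The gripper opens to 88 mm and grips with 3 to 60 N. Pads are 20 mm wide; open, the fingers measure 115 mm over their backs; the gripper's body (75 mm by 178 mm) begins 61 mm behind the grasp point.
Start: joints at [1.278, 0.423, 1.63, -0, 1.089, -0.019], TCP at [168.963, 601.711, 222.675] pointing down, gripper open.
Joint ranges: [-3, 3], [-0.9, 2.11], [0.09, 2.58], [-1.31, 4.45], [0.11, 2.69], [-2.54, 2.54]. Speed limits (rad/s): [2.39, 2.39, 3.01, 3.14, 3.14, 3.14].

INTERFACE

Orientations are given as a rotation vector (axis times angle).
In Python, from workcell import ctrl, get_image, close_job, finder gives the robot as it stands.
- The arm moves only by the tool servo_tool, never from a script. Its argument "deltas" is a list of rows, each a list of 2 entries, a list of its own where there are three numbers: the shift along the tool's x, y, z in mm, then the turn, a rotation vector about the tool's x, y, z in rad. A call has 1 to 5 rows; each row is the pose to reach, as a shift and turn from the pose commanded when the call began, along the tool's axes at that moment; what a row does not reach only later rows make up. A row lasts 1/12 s, in which the tool goes at most 41.7 mm and 7.16 degrees, less where a joint would pass 70% of its speed; a pose out of reach is approached as far as the arm can. A call with a gripper value outside its range is refused whole. "grip" is the closure, from -1 (fully open) to 1 (shut), so that 0 is half open, set as the call begins (left out, the last holds). The fingers move at their own pace and stop on an object; the grip force is fixed at half the most. Time passes only in rows, so rows that repeat a pose let the fingers close. It gives the time, the measured TCP pose, the force, the opening and the grip force at its end, in the units of the state.
- ctrl.get_obs(): the state, without advancing time (a new reading comes with each control period).
- get_image(name): name is "scene" or "top" or "wrist"; returns a dict with "frame" (480x640x3 uint8, blue, green, red), "depth" (480x640 float32, mm along the optical axis (not along the pixel's ray), 0 where there is no reading), "K" (3x3 intrinsics, pixels), "pose" (4x4, takes a point from camera to world coordinates). Camera axes: x right, y down, z forward; pixel columns grow to the right and rows downward; lengths in mm; the calibration is good to about 2 mm. A picture is of the moment at which its call begins.
- close_job(): hands the job in; it is judged then, once.
Trained networks look in a picture, given as the dict that the camera call returned (one of the last four; its "shot" number tells which), for a name from the list of things; names that differ only in an ending like _2 or _b are one class to them, and where a whole thing is asked for, a point or a joint stands for the part that bears it (a point fixed in the world has none). Each returns a list of dicts, best first, with "score" (0 to 1); they miss things now and then, are a little off and sometimes report something else, mostly with a low value. They report only what shows in the picture. A call takes as long as a camera call.
- finder.search_frame(query, picture): "rect" ([centre column, centre row, width, height] as shares, 0 to 1, of the picture: columns of its width, rows of its height, round what is visible of it).
- finder.silhouettes(query, picture): "mask" (480x640 bool, what is visible of it) and "rect" ([centre column, centre row, width, height] as shares, 0 to 1, of the picture: columns of its width, rows of its height, round what is visible of it).
The state is a dict: "t": time; "qpos": joint angles; "qvel": joint speeds; "joint_torque": joint torques, N m; "ee_pos": TCP position; "orientation": TCP orientation; "ft_force": force on the tool from outside, world axes, zero at the start; "moment": the same for the moment, N m; "width": finger opening in mm; "grasp_force": force on a finger pad.
Only numpy, scipy, OpenCV 4.12 (cv2) and the standard library are available. Lean on these libraries where they do the work, as an engineer would, in place of code of your own. Each camera call takes 0.05 s, during which the arm holds its last target. There are 200 camera calls.

## Working session

There is one attempt and no reset: what is moved stays moved. The work goes in short steps, Python scripts to look and compute and a tool call to move; the robot and the scene stay as the last step left them, time stands still between calls to the robot, and variables do not carry over. Pictures are saved under pics/ and viewed, at most 10 in all, crops included, and the job is handed in when it is done.

Besides the shell and the picture viewer there is one more tool, called after "Request:" as name(argument=value, ...), one argument or row to a line, values as JSON. servo_tool: Moves the arm, as the interface text tells. Its arguments: {"type":"object","properties":{"deltas":{"type":"array","items":{"type":"array"}},"grip":{"type":"number"}},"required":["deltas"]}

```bash
mkdir -p pics
cat > h.py <<'E'
import numpy as np, cv2
from workcell import ctrl, get_image, close_job, finder
def pts(p,mask=None):
    d=p["depth"]; m=d>0
    if mask is not None: m&=mask
    v,u=np.nonzero(m); z=d[v,u]; K=p["K"]
    c=np.stack([(u-K[0,2])/K[0,0]*z,(v-K[1,2])/K[1,1]*z,z,np.ones_like(z)])
    return (p["pose"]@c)[:3].T
E
python3 - <<'E'
from h import *
np.set_printoptions(precision=3,suppress=True)
o=ctrl.get_obs(); print(o, ctrl.grip_point_offset)
ims=[]
for n in ("scene","top"):
    p=get_image(n); cv2.imwrite(f"pics/{n}0.png",p["frame"]); print(n,p["pose"][:3])
    for q in ("grip","magazine","sauce_bottle","tomato_tin","jam_jar","label_box"):
        for r in finder.silhouettes(q,p)[:1]:
            P=pts(p,r["mask"]); print(q,round(r["score"],2),np.round(np.array(r["rect"])*[640,480,640,480]),len(P),np.median(P,0),np.percentile(P,2,axis=0),np.percentile(P,98,axis=0))
E
```

```text
{'t': 0.0, 'qpos': array([ 1.278,  0.424,  1.631, -0.   ,  1.089, -0.019]), 'qvel': array([ 0.001, -0.001, -0.001,  0.001, -0.001, -0.   ]), 'joint_torque': array([ -0.003, -54.462, -27.365,   0.064,   0.023,  -0.   ]), 'ee_pos': array([168.843, 601.196, 221.919]), 'orientation': array([-0.429, -3.112,  0.002]), 'ft_force': array([-0.603, -1.071,  0.034]), 'moment': array([0.022, 0.028, 0.047]), 'grasp_force': 0.0, 'width': 88.00715626600542} 18.700000000000003
scene [[   0.491    0.742   -0.457 1099.92 ]
 [   0.871   -0.413    0.266 -162.555]
 [   0.009   -0.528   -0.849 1143.271]]
grip 0.86 [217. 283.  19.  36.] 330 [ 603.972 -136.673  262.658] [ 429.64  -148.858   -0.021] [ 618.281 -116.491  296.971]
sauce_bottle 0.61 [293. 321.  21.  42.] 810 [707.685 -24.763 109.997] [679.534 -47.201  14.242] [722.994   3.531 171.279]
tomato_tin 0.66 [295. 288.  35.  42.] 1028 [624.839  28.858 106.524] [579.232  -4.321   2.549] [647.167  63.16  113.151]
jam_jar 0.62 [173. 341.  38.  38.] 1043 [ 604.636 -280.486   89.185] [ 563.071 -313.199    5.439] [ 622.441 -250.869   98.059]
label_box 0.97 [1
[... 276 characters left out ...]
2 -130.747  288.02 ] [ 582.996 -141.407  154.542] [ 616.815 -121.619  298.858]
magazine 0.82 [414. 248.  47.  62.] 2482 [ 576.951 -126.64    13.629] [ 509.193 -193.267    1.722] [663.424 -79.216 294.812]
sauce_bottle 0.87 [369. 198.  24.  33.] 517 [684.928 -10.063 115.7  ] [666.18  -37.681  16.666] [716.765  11.687 174.325]
tomato_tin 0.28 [176. 281.  36. 107.] 1210 [539.274 498.094   5.693] [340.482 459.582  -4.093] [603.775 520.343  22.853]
jam_jar 0.71 [429. 228.  17.  15.] 221 [ 599.425 -130.293  288.554] [ 583.335 -140.871  156.484] [ 616.825 -121.432  298.874]
label_box 0.92 [478. 284.  31.  40.] 904 [ 482.737 -293.586   44.408] [ 441.635 -327.454   13.188] [ 526.302 -263.009   51.722]
```

Run:
```python
from h import *
a=cv2.imread("pics/top0.png")[170:320,330:530]; b=cv2.imread("pics/scene0.png")[230:380,130:330]
cv2.imwrite("pics/c0.png",np.hstack([cv2.resize(x,None,fx=2*.99,fy=2*.99*1,interpolation=2) if 0 else cv2.resize(x,(400,300),interpolation=2) for x in(a,b)]))
```

```text
(no output)
```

View pics/c0.png

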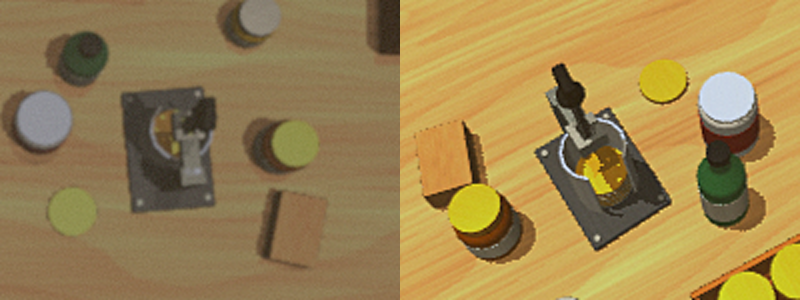

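Request:
servo_tool(
  deltas=[
    [[-18,-18,-30],[0,0,0]],
    [[-36,-36,-60],[0,0,0]],
    [[-58,-57,-85],[0,0,0]],
    [[-82,-80,-107],[0,0,0]],
    [[-108,-105,-126],[0,0,0]],
  ],
  grip=-0.3,
)

```text
t: 1.12
ee_pos: [245.0, 470.8, 350.4]
orientation: [0.427, 3.112, 0.003]
ft_force: [1.2, -0.0, -0.2]
width: 58.3
grasp_force: 0.0
```

Request:
servo_tool(
  deltas=[
    [[-28,-27,-8],[0,0,0]],
    [[-56,-54,-16],[0,0,0]],
    [[-84,-81,-24],[0,0,0]],
    [[-112,-108,-32],[0,0,0]],
    [[-140,-135,-40],[0,0,0]],
  ],
)

```text
t: 1.53
ee_pos: [343.3, 301.9, 389.4]
orientation: [0.428, 3.112, 0.001]
ft_force: [1.2, -0.4, 0.9]
width: 57.0
grasp_force: 0.0
```

Request:
servo_tool(
  deltas=[
    [[-28,-27,-3],[0,0,0]],
    [[-56,-54,-6],[0,0,0]],
    [[-84,-81,-8],[0,0,0]],
    [[-112,-108,-10],[0,0,0]],
    [[-140,-135,-12],[0,0,0]],
  ],
)

```text
t: 1.95
ee_pos: [441.6, 133.9, 401.2]
orientation: [0.429, 3.111, 0.001]
ft_force: [1.4, 0.6, -0.2]
width: 56.8
grasp_force: 0.0
```

Request:
servo_tool(
  deltas=[
    [[-28,-27,0],[0,0,0]],
    [[-56,-54,0],[0,0,0]],
    [[-84,-81,0],[0,0,0]],
    [[-112,-108,0],[0,0,0]],
    [[-140,-135,0],[0,0,0]],
  ],
)

```text
t: 2.37
ee_pos: [540.0, -34.0, 400.9]
orientation: [0.429, 3.112, 0.0]
ft_force: [0.3, 0.1, 0.2]
width: 57.3
grasp_force: 0.0
```

Run:
```python
from h import *
o=ctrl.get_obs(); print(o["t"],o["ee_pos"],o["orientation"],o["qpos"],o["width"])
```

```text
2.3667 [539.98151515 -34.03082345 400.89884624] [4.29123715e-01 3.11159697e+00 1.98185210e-04] [-8.49908096e-02  1.36111198e-01  1.60754764e+00  9.91705900e-05
  1.39738339e+00 -1.38171103e+00] 57.32995465369382
```

Request:
servo_tool(
  deltas=[
    [[-27,-25,0],[0,0,-0.09]],
    [[-54,-50,0],[0,0,-0.18]],
    [[-84,-77,0],[0,0,-0.27]],
    [[-84,-77,0],[0,0,-0.27]],
  ],
)

```text
t: 2.7
ee_pos: [601.8, -134.2, 399.7]
orientation: [0.004, 3.141, -0.003]
ft_force: [-1.2, 0.7, -0.4]
width: 57.0
grasp_force: 0.0
```

Run:
```python
from h import *
np.set_printoptions(precision=3,suppress=True)
o=ctrl.get_obs(); print(o["t"],o["ee_pos"],o["orientation"],o["qpos"])
im=[]
for n in ("wrist","top","scene"):
    p=get_image(n); im.append(p["frame"]); cv2.imwrite(f"pics/{n}1.png",p["frame"]); print(n,p["pose"])
    for q in ("grip",):
        for r in finder.silhouettes(q,p)[:2]:
            P=pts(p,r["mask"]);print(q,round(r["score"],2),np.round(np.array(r["rect"])*[640,480,640,480]),len(P))
            T=P[(P[:,2]>np.percentile(P[:,2],90)-6)]; print(T[:,2].mean(),cv2.minAreaRect(T[:,:2].astype(np.float32)))
```

```text
2.7 [ 601.826 -134.183  399.659] [ 0.004  3.141 -0.003] [-0.238  0.265  1.45  -0.002  1.426 -1.806]
wrist [[   0.002    0.954    0.3    519.718]
 [   1.      -0.002   -0.002 -134.446]
 [  -0.001    0.3     -0.954  561.207]
 [   0.       0.       0.       1.   ]]
grip 0.8 [319. 229.  35.  68.] 1484
293.9226575992174 ((599.9175415039062, -137.3111114501953), (35.47591781616211, 13.923404693603516), 0.11078882962465286)
top [[   0.027   -0.994    0.104  445.559]
 [  -1.      -0.026    0.004  116.376]
 [  -0.001   -0.104   -0.995 1574.237]
 [   0.       0.       0.       1.   ]]
grip 0.56 [424. 234.   8.   4.] 24
262.67871947304303 ((589.9854736328125, -124.77877044677734), (4.662303924560547, 1.4490761756896973), 59.22926330566406)
scene [[   0.491    0.742   -0.457 1099.92 ]
 [   0.871   -0.413    0.266 -162.555]
 [   0.009   -0.528   -0.849 1143.271]
 [   0.       0.       0.       1.   ]]
grip 0.8 [217. 281.  24.  38.] 284
293.9938662616837 ((600.9735717773438, -136.1458282470703), (13.276324272155762, 35.941043853759766), 89.9304428100586)
```

View pics/wrist1.png

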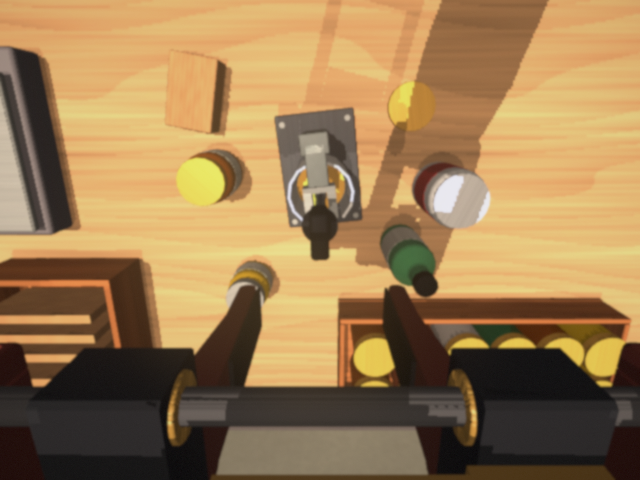

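Request:
servo_tool(
  deltas=[
    [[1.5,-3,35],[0,0,0]],
    [[1.5,-3,70],[0,0,0]],
    [[1.5,-3,105],[0,0,0]],
    [[1.5,-3,134],[0,0,0]],
    [[1.5,-3,134],[0,0,0]],
  ],
)

```text
t: 3.42
ee_pos: [594.2, -129.9, 261.1]
orientation: [-0.004, -3.132, -0.004]
ft_force: [0.2, 0.1, -0.2]
width: 57.4
grasp_force: 0.0
```

Run:
```python
from h import *
np.set_printoptions(precision=3,suppress=True)
o=ctrl.get_obs(); print(o["t"],o["ee_pos"],o["orientation"],o["ft_force"],o["moment"])
a=get_image("wrist")["frame"][200:480,100:540]; b=get_image("scene")["frame"][200:360,130:310]
cv2.imwrite("pics/c1.png",np.hstack([cv2.resize(a,(440,280)),cv2.resize(b,(315,280))]))
```

```text
3.4167 [ 594.178 -129.897  261.142] [-0.004 -3.132 -0.004] [ 0.226  0.082 -0.225] [0.023 0.059 0.038]
```

View pics/c1.png

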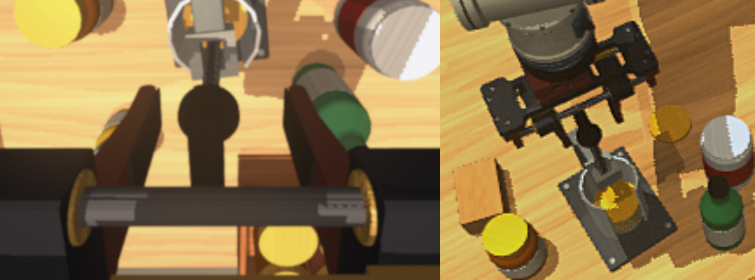

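Request:
servo_tool(
  deltas=[
    [[0,0,0],[0,0,0]],
    [[0,0,0],[0,0,0]],
  ],
)

```text
t: 3.68
ee_pos: [599.4, -131.9, 269.5]
orientation: [0.005, 3.137, -0.002]
ft_force: [-0.2, -0.1, 0.5]
width: 57.0
grasp_force: 0.0
```

Run:
```python
from h import *
np.set_printoptions(precision=3,suppress=True)
o=ctrl.get_obs(); print(o["t"],o["ee_pos"],o["orientation"],o["qvel"])
for n in ("wrist","scene"):
    p=get_image(n)
    for r in finder.silhouettes("grip",p)[:1]:
            P=pts(p,r["mask"]);T=P[abs(P[:,2]-np.median(P[P[:,2]>250][:,2]))<8]; print(n,r["score"],np.percentile(P[:,2],[50,90,97]),cv2.minAreaRect(T[:,:2].astype(np.float32)))
```

```text
3.6833 [ 599.378 -131.908  269.504] [ 0.005  3.137 -0.002] [-0.004  0.001  0.006  0.    -0.005 -0.   ]
wrist 0.65 [291.477 294.705 295.135] ((600.268310546875, -137.20982360839844), (36.476707458496094, 14.100666999816895), 1.8494901657104492)
scene 0.84 [262.171 294.682 296.301] ((602.4813842773438, -136.2296600341797), (32.898216247558594, 14.115894317626953), 1.6344105005264282)
```

Request:
servo_tool(
  deltas=[
    [[-0.8,-4.5,3],[0,0,0]],
    [[-0.8,-4.5,3],[0,0,0]],
    [[-0.8,-4.5,3],[0,0,0]],
    [[-0.8,-4.5,3],[0,0,0]],
  ],
)

```text
t: 4.22
ee_pos: [598.7, -136.6, 263.5]
orientation: [-0.007, -3.141, -0.0]
ft_force: [-0.4, -0.3, -0.2]
width: 57.2
grasp_force: 0.0
```

Request:
servo_tool(
  deltas=[
    [[0,0,0],[0,0,0]],
    [[0,0,0],[0,0,0]],
    [[0,0,0],[0,0,0]],
    [[0,0,0],[0,0,0]],
    [[0,0,0],[0,0,0]],
  ],
  grip=1,
)

```text
t: 4.63
ee_pos: [598.8, -136.4, 263.7]
orientation: [0.006, 3.142, -0.0]
ft_force: [-0.7, -0.2, -0.1]
width: 27.1
grasp_force: 0.0
```

Request:
servo_tool(
  deltas=[
    [[0,0,0],[0,0,0]],
    [[0,0,0],[0,0,0]],
    [[0,0,0],[0,0,0]],
  ],
)

```text
t: 4.88
ee_pos: [598.8, -136.3, 263.7]
orientation: [0.006, 3.141, 0.0]
ft_force: [0.3, -0.6, 0.1]
width: 13.6
grasp_force: 29.9
```

Run:
```python
from h import *
np.set_printoptions(precision=3,suppress=True)
o=ctrl.get_obs(); print(o)
```

```text
{'t': 4.8833, 'qpos': array([-0.243,  0.364,  1.618,  0.   ,  1.159, -1.81 ]), 'qvel': array([ 0.   ,  0.   ,  0.001,  0.002, -0.   ,  0.001]), 'joint_torque': array([ -0.222, -52.381, -28.575,  -0.107,   0.222,   0.031]), 'ee_pos': array([ 598.822, -136.344,  263.668]), 'orientation': array([0.006, 3.141, 0.   ]), 'ft_force': array([ 0.288, -0.632,  0.061]), 'moment': array([ 0.015, -0.097,  0.01 ]), 'grasp_force': 29.927954971790314, 'width': 13.613543058686458}
```

Request:
servo_tool(
  deltas=[
    [[0,0,3],[0,0,0]],
    [[0,0,7],[0,0,0]],
    [[0,0,11],[0,0,0]],
    [[0,0,15],[0,0,0]],
    [[0,0,18],[0,0,0]],
  ],
)

```text
t: 5.3
ee_pos: [598.8, -136.4, 245.2]
orientation: [0.006, 3.141, 0.0]
ft_force: [1.0, -0.7, 2.6]
width: 13.4
grasp_force: 29.9
```

Request:
servo_tool(
  deltas=[
    [[0,0,1],[0,0,0]],
    [[0,0,2],[0,0,0]],
    [[0,0,3],[0,0,0]],
    [[0,0,4],[0,0,0]],
    [[0,0,4],[0,0,0]],
  ],
)

```text
t: 5.72
ee_pos: [598.8, -136.4, 241.5]
orientation: [0.006, 3.141, 0.0]
ft_force: [1.5, 1.9, 0.5]
width: 13.8
grasp_force: 29.9
```

Request:
servo_tool(
  deltas=[
    [[0,0,1],[0,0,0]],
    [[0,0,2],[0,0,0]],
    [[0,0,3],[0,0,0]],
    [[0,0,4],[0,0,0]],
  ],
)

```text
t: 6.05
ee_pos: [598.8, -136.4, 237.7]
orientation: [0.006, 3.141, -0.0]
ft_force: [1.3, 0.8, 1.9]
width: 13.8
grasp_force: 29.9
```

Run:
```python
from h import *
p=get_image("scene"); f=p["frame"]
for q in ("lid_stack","foot"):
    for r in finder.silhouettes(q,p)[:2]:
        P=pts(p,r["mask"]); print(q,r["score"],np.round(np.percentile(P,[2,50,90,98],axis=0),1).tolist())
cv2.imwrite("pics/c2.png",cv2.resize(f[240:340,190:290],(600,600),interpolation=2))
```

```text
lid_stack 0.76 [[575.9, -159.3, 15.6], [610.9, -133.9, 55.8], [629.9, -114.8, 59.7], [631.6, -110.5, 98.6]]
lid_stack 0.56 [[513.5, -192.3, 5.4], [613.1, -142.8, 12.8], [652.5, -94.1, 170.3], [663.3, -82.9, 267.6]]
```

View pics/c2.png

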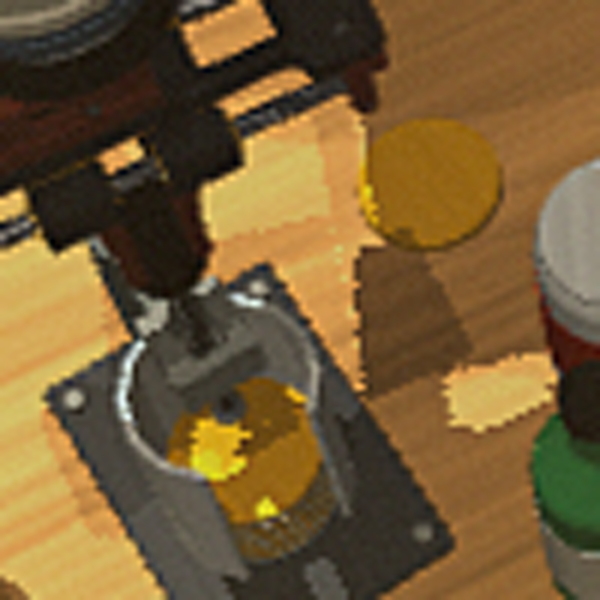

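Request:
servo_tool(
  deltas=[
    [[0,0,4],[0,0,0]],
    [[0,0,9],[0,0,0]],
    [[0,0,14],[0,0,0]],
    [[0,0,18],[0,0,0]],
    [[0,0,21],[0,0,0]],
  ],
)

```text
t: 6.62
ee_pos: [598.8, -136.4, 216.0]
orientation: [0.006, 3.142, 0.0]
ft_force: [1.3, 1.1, 3.1]
width: 14.0
grasp_force: 29.9
```

Request:
servo_tool(
  deltas=[
    [[0,0,1],[0,0,0]],
    [[0,0,2],[0,0,0]],
    [[0,0,3],[0,0,0]],
  ],
)

```text
t: 6.87
ee_pos: [598.8, -136.4, 213.7]
orientation: [0.006, 3.141, 0.0]
ft_force: [2.5, 0.9, 2.2]
width: 13.6
grasp_force: 29.9
```

Request:
servo_tool(
  deltas=[
    [[0,0,0.7],[0,0,0]],
    [[0,0,1.4],[0,0,0]],
    [[0,0,2],[0,0,0]],
  ],
)

```text
t: 7.12
ee_pos: [598.8, -136.4, 211.8]
orientation: [0.006, 3.141, -0.0]
ft_force: [1.9, 2.1, 2.4]
width: 13.8
grasp_force: 29.9
```

Foot is now about 65 mm up; continue in small steps.

Request:
servo_tool(
  deltas=[
    [[0,0,0.7],[0,0,0]],
    [[0,0,1.4],[0,0,0]],
    [[0,0,2],[0,0,0]],
  ],
)

```text
t: 7.37
ee_pos: [598.8, -136.4, 209.7]
orientation: [0.006, 3.141, -0.0]
ft_force: [2.4, 2.3, 1.6]
width: 13.8
grasp_force: 29.9
```

Request:
servo_tool(
  deltas=[
    [[0,0,0.7],[0,0,0]],
    [[0,0,1.4],[0,0,0]],
    [[0,0,2],[0,0,0]],
  ],
)

```text
t: 7.62
ee_pos: [598.8, -136.4, 207.6]
orientation: [0.006, 3.141, 0.0]
ft_force: [3.1, 2.0, 2.0]
width: 14.1
grasp_force: 29.9
```

Request:
servo_tool(
  deltas=[
    [[0,0,0.7],[0,0,0]],
    [[0,0,1.4],[0,0,0]],
    [[0,0,2],[0,0,0]],
  ],
)

```text
t: 7.87
ee_pos: [598.8, -136.4, 205.6]
orientation: [0.006, 3.141, 0.0]
ft_force: [2.9, 0.4, 2.2]
width: 13.9
grasp_force: 29.9
```

Request:
servo_tool(
  deltas=[
    [[0,0,0.7],[0,0,0]],
    [[0,0,1.4],[0,0,0]],
    [[0,0,2],[0,0,0]],
  ],
)

```text
t: 8.12
ee_pos: [598.8, -136.4, 203.6]
orientation: [0.006, 3.141, -0.0]
ft_force: [2.7, 1.8, 1.7]
width: 13.9
grasp_force: 29.9
```

Request:
servo_tool(
  deltas=[
    [[0,0,0.7],[0,0,0]],
    [[0,0,1.4],[0,0,0]],
    [[0,0,2],[0,0,0]],
  ],
)

```text
t: 8.37
ee_pos: [598.8, -136.4, 201.7]
orientation: [0.006, 3.141, -0.0]
ft_force: [2.4, 2.5, 3.3]
width: 14.0
grasp_force: 29.9
```

Request:
servo_tool(
  deltas=[
    [[0,0,0.5],[0,0,0]],
    [[0,0,1],[0,0,0]],
    [[0,0,1.5],[0,0,0]],
  ],
)

```text
t: 8.62
ee_pos: [598.8, -136.4, 200.5]
orientation: [0.006, 3.141, -0.0]
ft_force: [2.3, 1.7, 6.2]
width: 14.0
grasp_force: 29.9
```

Request:
servo_tool(
  deltas=[
    [[0,0,0.5],[0,0,0]],
    [[0,0,0.5],[0,0,0]],
    [[0,0,0.5],[0,0,0]],
    [[0,0,0.5],[0,0,0]],
    [[0,0,0.5],[0,0,0]],
  ],
)

```text
t: 9.03
ee_pos: [598.8, -136.4, 200.0]
orientation: [0.006, 3.141, -0.0]
ft_force: [2.8, 2.4, 5.1]
width: 13.9
grasp_force: 29.9
```

Run:
```python
from h import *
np.set_printoptions(precision=3,suppress=True)
o=ctrl.get_obs(); print(o["t"],o["ee_pos"],o["orientation"],o["qpos"],o["ft_force"],o["moment"])
p=get_image("scene"); f=p["frame"]
cv2.imwrite("pics/c3.png",cv2.resize(f[240:340,190:290],(600,600),interpolation=2))
```

```text
9.0333 [ 598.802 -136.408  200.028] [ 0.006  3.141 -0.   ] [-0.243  0.433  1.673  0.     1.036 -1.81 ] [2.826 2.421 5.14 ] [ 0.404 -0.289  0.048]
```

View pics/c3.png

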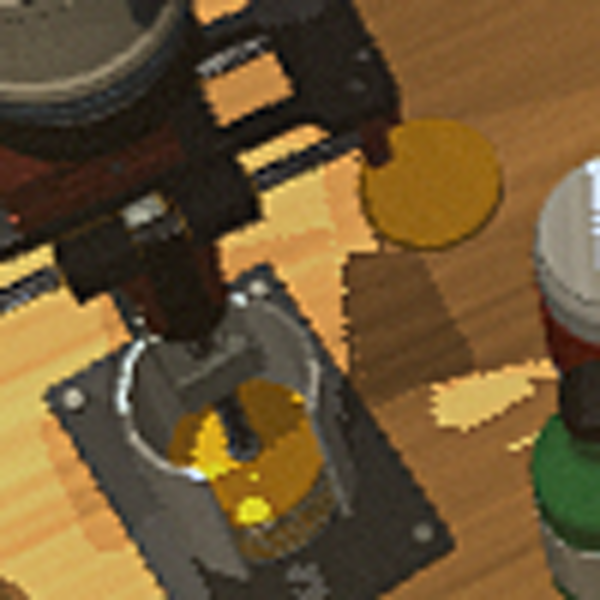

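Request:
servo_tool(
  deltas=[
    [[0,0.15,0],[0,0,0.1]],
    [[0,0.3,0],[0,0,0.2]],
    [[-0.1,0.45,0],[0,0,0.3]],
    [[-0.1,0.6,0],[0,0,0.4]],
    [[-0.2,0.7,0],[0,0,0.5]],
  ],
)

```text
t: 9.5
ee_pos: [599.0, -135.8, 200.0]
orientation: [0.79, 3.04, -0.0]
ft_force: [1.4, 2.1, 4.9]
width: 14.0
grasp_force: 29.9
```

Request:
servo_tool(
  deltas=[
    [[0,0.15,0],[0,0,0.1]],
    [[0,0.3,0],[0,0,0.2]],
    [[-0.1,0.45,0],[0,0,0.3]],
    [[-0.1,0.6,0],[0,0,0.4]],
    [[-0.2,0.7,0],[0,0,0.5]],
  ],
)

```text
t: 9.92
ee_pos: [599.4, -135.4, 200.0]
orientation: [1.518, 2.75, -0.0]
ft_force: [1.6, 2.1, 6.4]
width: 14.0
grasp_force: 29.9
```

Request:
servo_tool(
  deltas=[
    [[0,0.1,0],[0,0,0.07]],
    [[0,0.2,0],[0,0,0.14]],
    [[0,0.25,0],[0,0,0.18]],
    [[0,0.25,0],[0,0,0.18]],
  ],
)

```text
t: 10.25
ee_pos: [599.5, -135.3, 200.0]
orientation: [1.754, 2.606, -0.001]
ft_force: [1.7, 0.9, 6.1]
width: 13.9
grasp_force: 30.0
```

Run:
```python
from h import *
np.set_printoptions(precision=3,suppress=True)
o=ctrl.get_obs(); print(o["t"],o["ee_pos"],o["orientation"],o["qpos"],o["ft_force"],o["moment"],o["grasp_force"])
```

```text
10.25 [ 599.475 -135.279  200.009] [ 1.754  2.606 -0.001] [-0.241  0.434  1.671 -0.001  1.037 -0.626] [1.733 0.945 6.08 ] [0.157 0.114 0.368] 29.95356649160385
```

Request:
servo_tool(
  deltas=[
    [[0,0.05,0],[0,0,0.04]],
    [[0,0.1,0],[0,0,0.08]],
    [[0,0.1,0],[0,0,0.1]],
    [[0,0.1,0],[0,0,0.1]],
  ],
)

```text
t: 10.58
ee_pos: [599.8, -135.2, 200.0]
orientation: [1.881, 2.516, -0.001]
ft_force: [0.6, 1.4, 5.5]
width: 14.0
grasp_force: 30.1
```

Run:
```python
from h import *
np.set_printoptions(precision=3,suppress=True)
o=ctrl.get_obs(); print(o["t"],o["ee_pos"],o["orientation"],o["qpos"],o["ft_force"],o["moment"],o["grasp_force"])
p=get_image("wrist"); f=p["frame"]
r=finder.silhouettes("magazine",p)[0]; P=pts(p,r["mask"]); T=P[(abs(P[:,2]-10)<4)]; print(r["score"],len(T),cv2.minAreaRect(T[:,:2].astype(np.float32)))
cv2.imwrite("pics/w4.png",f)
```

```text
10.5833 [ 599.763 -135.242  200.008] [ 1.881  2.516 -0.001] [-0.241  0.434  1.671 -0.001  1.036 -0.527] [0.585 1.407 5.51 ] [ 0.203 -0.32   0.49 ] 30.074159502983093
0.93 8787 ((585.4819946289062, -137.26141357421875), (159.9280242919922, 108.56802368164062), 5.947955131530762)
```

View pics/w4.png

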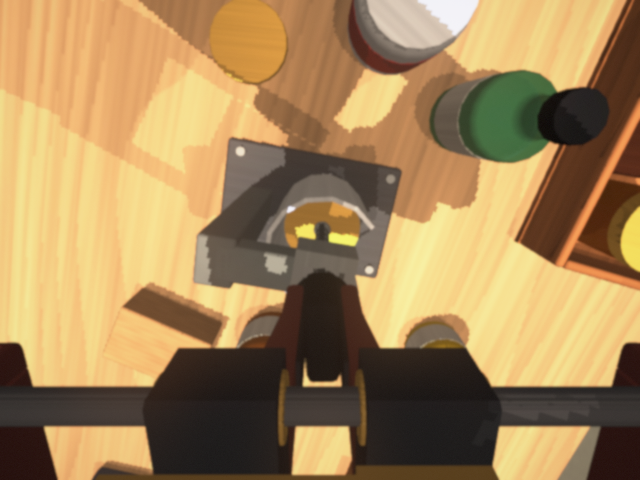

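Request:
servo_tool(
  deltas=[
    [[0,0,0],[0,0,0.04]],
    [[0,0,0],[0,0,0.08]],
    [[0,0,0],[0,0,0.08]],
  ],
)

```text
t: 10.93
ee_pos: [599.9, -135.5, 200.0]
orientation: [1.979, 2.438, -0.001]
ft_force: [1.0, -0.1, 5.5]
width: 15.1
grasp_force: 31.7
```

Run:
```python
from h import *
np.set_printoptions(precision=3,suppress=True)
o=ctrl.get_obs(); print(o["t"],o["ee_pos"],o["orientation"],o["qpos"],o["ft_force"],o["moment"],o["grasp_force"])
```

```text
10.9333 [ 599.859 -135.501  200.038] [ 1.979  2.438 -0.001] [-0.241  0.434  1.671 -0.001  1.036 -0.447] [ 1.037 -0.117  5.514] [-0.081 -0.263  0.851] 31.728989887051284
```

Request:
servo_tool(
  deltas=[
    [[0,0,0],[0,0,-0.03]],
    [[0,0,0],[0,0,-0.06]],
    [[0,0,0],[0,0,-0.06]],
  ],
)

```text
t: 11.18
ee_pos: [599.9, -135.5, 200.0]
orientation: [1.902, 2.499, -0.001]
ft_force: [0.5, -0.4, 5.9]
width: 14.3
grasp_force: 29.5
```

Request:
servo_tool(
  deltas=[
    [[0,0,0],[0,0,0]],
    [[0,0,0],[0,0,0]],
    [[0,0,0],[0,0,0]],
    [[0,0,0],[0,0,0]],
    [[0,0,0],[0,0,0]],
  ],
  grip=-0.3,
)

```text
t: 11.6
ee_pos: [599.3, -135.0, 199.2]
orientation: [-1.905, -2.496, 0.001]
ft_force: [0.2, 0.4, 1.6]
width: 44.3
grasp_force: 0.0
```

Request:
servo_tool(
  deltas=[
    [[0,0,0],[0,0,0]],
    [[0,0,0],[0,0,0]],
    [[0,0,0],[0,0,0]],
  ],
)

```text
t: 11.85
ee_pos: [599.7, -135.0, 199.6]
orientation: [-1.906, -2.497, 0.0]
ft_force: [0.1, 0.4, 0.2]
width: 56.5
grasp_force: 0.0
```

Released; raise straight up.

Request:
servo_tool(
  deltas=[
    [[0,0,-10],[0,0,0]],
    [[0,0,-30],[0,0,0]],
    [[0,0,-55],[0,0,0]],
    [[0,0,-85],[0,0,0]],
    [[0,0,-120],[0,0,0]],
  ],
)

```text
t: 12.27
ee_pos: [598.9, -134.8, 320.5]
orientation: [-1.905, -2.496, 0.001]
ft_force: [1.8, -1.0, -0.3]
width: 57.2
grasp_force: 0.0
```

Request:
servo_tool(
  deltas=[
    [[0,0,-10],[0,0,0]],
    [[0,0,-10],[0,0,0]],
    [[0,0,-10],[0,0,0]],
    [[0,0,-10],[0,0,0]],
    [[0,0,-10],[0,0,0]],
  ],
)

```text
t: 12.68
ee_pos: [598.7, -134.8, 327.6]
orientation: [-1.904, -2.495, 0.002]
ft_force: [-1.0, -0.9, -0.0]
width: 57.2
grasp_force: 0.0
```

Run:
```python
from h import *
p=get_image("wrist")
r=finder.silhouettes("grip",p)[0]; P=pts(p,r["mask"]); T=P[(P[:,2]>np.percentile(P[:,2],90)-6)]; print(r["score"],T[:,2].mean(),cv2.minAreaRect(T[:,:2].astype(np.float32)))
s=get_image("scene")["frame"][240:340,190:290]
cv2.imwrite("pics/c5.png",np.hstack([cv2.resize(p["frame"],(400,300)),cv2.resize(s,(300,300))]))
```

```text
0.72 230.10459093815143 ((600.4425659179688, -136.2611083984375), (13.98295783996582, 35.486576080322266), 18.349889755249023)
```

View pics/c5.png

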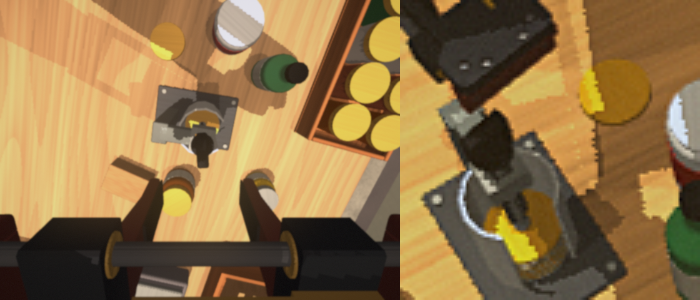

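The grip stands at its stop: the bar is at about -1.25 rad, 1.35 rad from the magazine's axis. Its height hasn't changed since release, and the foot is on the lid.

```bash
python3 -c "
from h import *
print(close_job())"
```

```text
the job is handed in; nothing more can be done
None
```

I handed the job in with the probe locked at its stop (about 1.35 rad), its foot resting on the top lid at about 4 N by the wrist force readings, and the gripper let go and raised clear; the hand-in gave no verdict.

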